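Add a second tier to the lit model-car display

ROBOT

A 6-joint arm with a two-finger parallel gripper is mounted at the origin on the work surface. World frame = base frame: x ahead of the robot, y to its left, z up, the work surface at z = 0. Lengths are in m, angles in rad, forces in N, time in s.
With the tool pointing down it reaches from about 0.35 to 0.725 m from the base axis. Payload 4.3 kg.
Tool frame: the origin (TCP) lies on the centre line of the jaws, within the pads' length; the fingertips stand 11 mm ahead of it and the grasp point (between the pads) lies 8 mm behind it; z points along the fingers, x is the direction in which the jaws open and shut, and the axes are right-handed (so a half turn about z gives the same grasp; the last joint's range is limited). The gripper opens to 85 mm and grips with 20 to 120 N. Pads are 22 mm wide; open, the fingers measure 114 mm over their backs; the gripper's body (76 mm by 85 mm) begins 54 mm behind the grasp point. The pads swing forward as they close: fully open they stand 13 mm farther back than shut.
Start: joints at [-1.386, 0.377, 0.081, 1.274, 0, 1.46], TCP at [0.167, -0.55, 0.21] pointing down, gripper open.
Joint ranges: [-2.72, 2.72], [-0.84, 1.66], [-1.02, 1.22], [-1.77, 2.12], [-1.37, 1.28], [-3.14, 3.14]. Speed limits (rad/s): [2.57, 2.57, 3.14, 3.14, 3.14, 3.14].

INTERFACE

Orientations are given as a unit quaternion [w, x, y, z].
In Python, from bench import bot gives the robot as it stands.
- The arm moves only by the shell command python3 -m creep 'ROWS'. ROWS is JSON, a list of rows, each a list of 3 entries, a list of its own where there are three numbers: the shift along the tool's x, y, z in mm, then the turn, a rotation vector about the tool's x, y, z in rad, then the closure, from -1 (fully open) to 1 (shut), so that 0 is half open. In form: [[[dx, dy, dz], [ax, ay, az], claw], ...]. A call has 1 to 8 rows; each row is the pose to reach, as a shift and turn from the pose measured when the call began, along the tool's axes at that moment; what a row does not reach only later rows make up. A row lasts 1/10 s, in which the tool goes at most 50 mm and 8.59 degrees, less where a joint would pass 70% of its speed; a pose out of reach is approached as far as the arm can. A call with a gripper value outside its range is refused whole. The fingers move at their own pace and stop on an object; the grip force is fixed at half the most. Time passes only in rows, so rows that repeat a pose let the fingers close. It gives the time, the measured TCP pose, the force and the opening at its end, in the units of the state.
- bot.read_state(): the state, without advancing time (a new reading comes with each control period).
- bot.snapshot(name): name is "side" or "top" or "wrist"; returns a dict with "frame" (420x560x3 uint8, red, green, blue), "depth" (420x560 float32, m along the optical axis (not along the pixel's ray), 0 where there is no reading), "fov_y" (degrees; the focal length in pixels is half the picture's height over the tangent of half this angle, whatever the lens; pixels are square), "cx", "cy" (the principal point, pixels), "R" (3x3) and "t" (3): a world point X has camera coordinates R X + t; the wrist camera has in their place "mount" (4x4, takes a point from camera to tool coordinates, whose origin is the TCP and whose axes are the tool frame's). Camera axes: x right, y down, z forward; pixel columns grow to the right and rows downward; lengths in m; the calibration is good to about 2 mm. A picture is of the moment at which its call begins: read the wrist's pose just before it.
- bot.hand_in(): hands the job in, once; it reports no verdict.
The state is a dict: "time": time; "joint_pos": joint angles; "qvel": joint speeds; "joint_efforts": joint torques, N m; "eef_pos": TCP position; "orientation": TCP orientation; "contact_force": force on the tool from outside, world axes, zero at the start; "wrist_torque": the same for the moment, N m; "finger_gap": finger opening in m.
Only numpy, scipy, OpenCV 4.12 (cv2) and the standard library are available. Lean on these libraries where they do the work, as an engineer would, in place of code of your own. Each camera call takes 0.05 s, during which the arm holds its last target. There are 200 camera calls.

TASK

Flip the red isolator handle under the clear canopy over to off, then stack the white upper display tier on the lower tier, setting it down gently so that all four pins drop fully home in the sockets (either way round), let it go, and only then flip the isolator fully back on. Do not knock the canopy, and leave the cars, cartons, statuette, mug and screwdriver where they are.

Things in the scene. Friction and masses are not known exactly. Their poses are not given: they have to be found in the camera images.
- stand: Power stand, fixed (mm, its own frame, z up): dark plinth 130 (x) x 170 (y) x 12, origin under its centre on the table; front = -x, open, as are the sides. Grey switch block 56 (x, centred at x -20) x 100 (y, centred), top at z 46, carries the red handle. Two steel posts 12 square at x +56, y -76 and +76 hold up the clear canopy. Starts at any of three places.
- canopy: Clear acrylic plate with black rims, fixed over the handle on the stand's posts; same origin and axes as the stand: covers x -40 to +65, y -85 to +85, z 200 to 208. It blocks the way from straight above: the tool must slant in from the front, under its front edge. Fragile: knocks over 6 N break it.
- isolator (a joint): Red handle's angle, rad: 0 = off, leaning 40 deg to the stand's +y side (white mark); 1.4 = on, leaning 40 deg to its -y side (green mark). Starts on. Swings sideways about an axis along the stand's x through its point x -20, y 0, z 50 mm. The handle is weighted: push it sideways (2 to 4 N) past the upright middle, 0.7, and it drops over to the other stop and stays.
- isolator_tip (a point): Centre of the handle's round end, 60 mm from the swing axis. Red grip 16 in diameter from 30 to 60 from the axis (round end to 68), bare steel rod 10 in diameter below that. In the stand's frame the tip is at x -20, at z 96 and 39 to the side at either stop, z 110 when upright.
- lower_tier: Lower display tier, fixed: grey floor 150 (x) x 110 (y) mm with a blue model car (up to 32 high) and four corner posts 26 square, tops at z 46, at x -62 and +62, y -42 and +42. Each post top has a square socket 11 wide, 16 deep. Origin under its centre, on the table; z up.
- upper_tier: Upper display tier, loose, 0.3 to 0.55 kg: white slab 150 (x) x 110 (y) x 10 mm, origin at the centre of its underside, z up. Four brass pins, 7 in diameter, 12 long, tapered, point down at x -62 and +62, y -42 and +42; it starts standing on them, origin 12 above the table. Fully stacked, its origin is 46 above the lower tier's.
- upper_bar (a point): Centre of the upper tier's aluminium carrying bar, 62 mm above the tier's origin: bar 90 long (tier's x), 14 wide (y), 14 high, on two posts 10 square at x -38 and +38. The place to grip. Two model cars fixed on the slab at y -35 and +35 reach 31 above the origin.
- car_orange: Loose orange model car, 98 x 42 x 33 high, origin under its centre, long axis x (mm). Leave alone.
- car_green: Loose small green model car, 74 x 30 x 23 high, origin under its centre, long axis x (mm). Leave alone.
- statue: Loose brass statuette, 52 in diameter, 137 tall, origin under its centre (mm). Leave alone.
- carton_a: Loose black and yellow carton, 70 (x) x 130 (y) x 75 high, origin under its centre (mm). Leave alone.
- carton_b: Loose black and yellow carton, 90 (x) x 90 (y) x 85 high, origin under its centre (mm). Leave alone.
- mug: Loose white mug, 80 in diameter, 92 tall, origin under its centre (mm). Leave alone.
- driver: Loose screwdriver lying on the table, about 150 long along its x, under 35 high (mm). Leave alone.
There are look-alikes about, which are no part of the job. Leave any brown look-alike of the upper_tier alone.

How it is judged:
On the way, in this order (a step that is already met when the one before it is completed fails the run):
1. the isolator is off while the upper tier still stands where it was (value of joint isolator below 0.12 rad and distance of upper_tier from where it was at the start of the episode below 0.02 m), for 0.2 s.
2. with the isolator off, the upper tier is fully home on the lower tier and let go (value of joint isolator below 0.12 rad and x of upper_tier in the frame of lower_tier between -0.004 and 0.004 m and y of upper_tier in the frame of lower_tier between -0.004 and 0.004 m and z of upper_tier in the frame of lower_tier between 0.043 and 0.0485 m and angle between the x axis of upper_tier and the x axis of lower_tier, either way round below 0.07 rad and angle between upper_tier's own z axis and vertical below 0.04 rad and linear speed of upper_tier below 0.02 m/s and angular speed of upper_tier below 0.1 rad/s and contact force between upper_tier and the fingers below 0.2 N), for 0.3 s.
3. the isolator is on again, the tier still home (value of joint isolator above 1.28 rad and x of upper_tier in the frame of lower_tier between -0.004 and 0.004 m and y of upper_tier in the frame of lower_tier between -0.004 and 0.004 m and z of upper_tier in the frame of lower_tier between 0.043 and 0.0485 m and angle between the x axis of upper_tier and the x axis of lower_tier, either way round below 0.07 rad and angle between upper_tier's own z axis and vertical below 0.04 rad), for 0.2 s.
At the end, for the whole second after the job is handed in: The isolator handle is on (above 1.28 rad) and the upper tier rests released on the lower one, all four pins in: centres within 4 mm in x and y of the lower tier, origin 43 to 48.5 mm above the lower tier's origin, long axes within 0.07 rad (either way round), level within 0.04 rad (all of step 3 and linear speed of upper_tier below 0.02 m/s and angular speed of upper_tier below 0.1 rad/s and contact force between upper_tier and the fingers below 0.2 N); the robot touches nothing.
It fails at once if the canopy is hit with more than 6 N (contact force between canopy and anything else above 6 N).
It fails at once if the upper tier is set down or knocked on the lower tier with more than 50 N (contact force between upper_tier and lower_tier above 50 N).
It fails at once if a bystander is moved by more than 25 mm (distance of any of car_orange, car_green, statue, carton_a, carton_b, mug, driver from where it was at the start of the episode above 0.025 m).
It fails at once if a bystander is tipped over (angle between any of car_orange, car_green, statue, carton_a, carton_b, mug's own z axis and vertical above 0.4 rad).
It also fails if it takes over 72 s, if anything falls off the work surface, if the arm or the gripper's body presses on something with over 40 N, if the wrist force passes 120 N, or if a joint passes its speed limit or range.

## Working session

There is one attempt and no reset: what is moved stays moved. The work goes in short steps, Python scripts to look and compute and a shell command to move; the robot and the scene stay as the last step left them, time stands still between calls to the robot, and variables do not carry over. Pictures are saved under pics/ and viewed, about 8 in all and at most 12, crops included, and the job is handed in when it is done.

```bash
mkdir -p pics; ls; cat > h.py <<'E'
import numpy as np, cv2
from bench import bot
def snap(n,save=None):
    st=bot.read_state(); s=bot.snapshot(n)
    if save: cv2.imwrite(f'pics/{save}.png',s['frame'][:,:,::-1])
    f=s['frame'].shape[0]/2/np.tan(np.radians(s['fov_y'])/2); s['f']=f
    if 'R' in s: s['Rc']=np.array(s['R']).T; s['o']=-s['Rc']@np.array(s['t'])
    else:
        M=np.array(s['mount']); T=pose(st); W=T@M; s['Rc']=W[:3,:3]; s['o']=W[:3,3]
    return s
def pose(st):
    from scipy.spatial.transform import Rotation as R
    w,x,y,z=st['orientation']; T=np.eye(4); T[:3,:3]=R.from_quat([x,y,z,w]).as_matrix(); T[:3,3]=st['eef_pos']; return T
def rays(s,u,v):
    d=np.stack([(np.asarray(u,float)-s['cx'])/s['f'],(np.asarray(v,float)-s['cy'])/s['f'],np.ones(np.shape(u))],-1)
    return d@s['Rc'].T
def onz(s,u,v,z):
    d=rays(s,u,v); return s['o']+d*((z-s['o'][2])/d[...,2])[...,None]
def cloud(s):
    v,u=np.mgrid[:420,:560]; return s['o']+rays(s,u,v)*s['depth'][...,None]
E
python3 - <<'E'
from h import *
a=snap('top','top1'); b=snap('side','side1')
for s in (a,b): print(s['o'],s['f'],s['cx'],s['cy'],s['Rc'][:,2])
print(bot.read_state())
E
sed -n 1,5p /dev/null
```

```text
pics
[ 0.45777266 -0.00455848  1.2600066 ] 462.36016817743064 281.1975680766268 203.78352536552325 [ 0.08711731  0.01815713 -0.99603258]
[0.12352489 0.80119559 0.65473431] 427.22804229169316 278.3301939809606 213.08260358402887 [ 0.38839587 -0.75750232 -0.52472743]
{'time': 0.1, 'joint_pos': array([-1.38632929e+00,  3.77991346e-01,  7.98251076e-02,  1.27440031e+00,
        3.05548304e-05,  1.46051539e+00]), 'qvel': array([-0.00121768, -0.00191027,  0.00359033, -0.00124766,  0.00230961,
       -0.00100235]), 'joint_efforts': array([ 9.16873796e-04, -4.64691746e+01,  2.70583051e+01,  1.20597190e-02,
       -1.16187298e-04, -1.11802109e-05]), 'eef_pos': array([ 0.16695334, -0.5496088 ,  0.20947898]), 'orientation': array([-6.13423735e-04,  8.03273821e-01, -5.95609255e-01, -6.38253163e-04]), 'contact_force': array([-0.20322626, -0.71631619, -1.52233588]), 'wrist_torque': array([ 0.01847351,  0.01281043, -0.04572626]), 'finger_gap': 0.0855014002463374}
```

```bash
python3 -c "
import cv2,numpy as np
a=cv2.imread('pics/top1.png');print(a.shape)"
```

```text
(420, 560, 3)
```

View pics/top1.png

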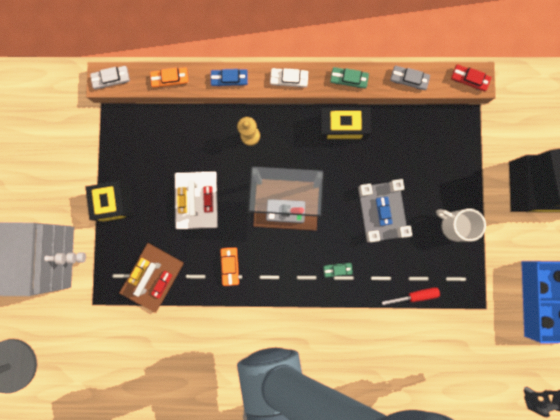

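View pics/side1.png

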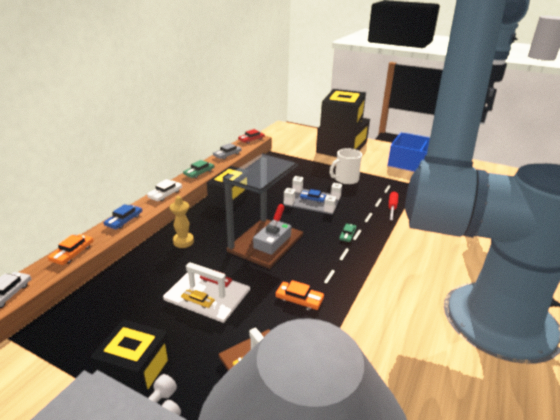

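The top view shows the white upper tier at (195,200), with its brown look-alike at (152,278). The stand and canopy are at (287,195), open side toward the robot, and the red handle is at about (297,213), on the -y side. The lower tier is at (385,210). The side view agrees.

```bash
cat > m1.py <<'E'
from h import *
s=snap('top'); P=cloud(s); im=s['frame'].astype(int); hsv=cv2.cvtColor(s['frame'],cv2.COLOR_RGB2HSV).astype(int)
Z=P[...,2]
def box(u0,u1,v0,v1):
    m=np.zeros((420,560),bool); m[v0:v1,u0:u1]=1; return m
def rep(n,m,z,mina=8):
    k,l,st,c=cv2.connectedComponentsWithStats(m.astype(np.uint8))
    for i in range(1,k):
        if st[i,4]<mina: continue
        ys,xs=np.where(l==i); w=onz(s,xs,ys,z)
        r=cv2.minAreaRect((w[:,:2]*1000).astype(np.float32))
        print(n,st[i,4],'px',c[i].round(1),'mean',w.mean(0).round(4),'rect',np.round(r[0],1),np.round(r[1],1),round(r[2],1),'depthz',np.median(Z[l==i]).round(4))
white=(hsv[...,1]<60)&(hsv[...,2]>150)
rep('slab',white&box(165,230,160,240),.022)
rep('slabZ',(Z>.015)&(Z<.03)&box(165,230,160,240),.022,40)
rep('bar',(Z>.062)&(Z<.09)&box(165,230,160,240),.081)
rep('post',white&box(350,420,170,250),.046)
rep('postZ',(Z>.038)&(Z<.056)&box(350,420,170,250),.046)
rep('floor',(Z>.004)&(Z<.056)&box(350,420,170,250),.01,40)
rep('plinth',(hsv[...,0]<20)&(hsv[...,1]>80)&(hsv[...,2]>50)&box(240,335,160,240),.012)
red=((hsv[...,0]<6)|(hsv[...,0]>172))&(hsv[...,1]>130)&(hsv[...,2]>90)
rep('red',red&box(240,335,160,240),.096,5)
rep('canopyZ',(Z>.19)&(Z<.22)&box(240,335,150,240),.208,20)
rep('blockZ',(Z>.036)&(Z<.056)&box(240,335,160,240),.046,20)
cv2.imwrite('pics/c1.png',cv2.resize(s['frame'][150:260,160:420,::-1],None,fx=3,fy=3,interpolation=cv2.INTER_CUBIC))
E
python3 m1.py
```

```text
slab 1781 px [196.1 199.4] mean [0.5762 0.2478 0.022 ] rect [576.2 249.2] [153.7 111.6] 1.7 depthz 0.0222
slabZ 1518 px [196.8 200.3] mean [0.574  0.2459 0.022 ] rect [576.2 247. ] [149.7 110.6] 1.7 depthz 0.0219
bar 211 px [191.5 197.2] mean [0.576  0.2478 0.081 ] rect [576.8 246.6] [88.2 15.4] 1.5 depthz 0.0805
post 143 px [396.8 185. ] mean [ 0.6159 -0.2866  0.046 ] rect [ 615.7 -286.3] [30.  34.6] 9.9 depthz 0.0431
post 1093 px [383.6 214.4] mean [ 0.5383 -0.2511  0.046 ] rect [ 549.7 -255.5] [152.5 115.8] 8.7 depthz 0.0081
post 34 px [382.4 200.6] mean [ 0.5746 -0.2482  0.046 ] rect [ 574.3 -248.5] [24.2 10.5] 20.0 depthz 0.0227
post 17 px [385.8 220.9] mean [ 0.521  -0.2566  0.046 ] rect [ 520.9 -255.9] [ 7.8 10.6] 89.4 depthz 0.0237
postZ 89 px [397.9 184.2] mean [ 0.6182 -0.2894  0.046 ] rect [ 617.8 -288.5] [26.2 28.6] 8.6 depthz 0.0461
postZ 89 px [366.3 189. ] mean [ 0.6047 -0.2065  0.046 ] rect [ 605.  -206.4] [26.2 26.8] 9.0 depthz 0.0461
postZ 90 px [405.8 230.9] mean [ 0.4955 -0.3083  0.046 ] rect [ 495.5 -308.1] [25.6 27.2] 10.0 depthz 0.0456
postZ 91 px [373.8 235.5]
[... 666 characters left out ...]
12 ] rect [612.9  -1.2] [14.3  3. ] 56.6 depthz 0.2096
plinth 18 px [305.1 194.1] mean [ 0.5939 -0.0464  0.012 ] rect [595.7 -47.8] [17.4 18.3] 38.8 depthz 0.2086
plinth 38 px [313.2 193.8] mean [ 0.5947 -0.0683  0.012 ] rect [595.  -67.2] [20.1 24.4] 74.4 depthz 0.2077
plinth 71 px [296.9 210.4] mean [ 0.5493 -0.0244  0.012 ] rect [549.  -24.7] [13.6 32.5] 0.5 depthz 0.2084
plinth 648 px [285.1 222.9] mean [0.5153 0.0071 0.012 ] rect [519.6   7.8] [173.8  41.5] 87.3 depthz 0.0114
canopyZ 3387 px [286.  191.1] mean [0.5792 0.0039 0.208 ] rect [579.4   4.1] [170.1 105.6] 87.0 depthz 0.208
blockZ 247 px [285.4 217.5] mean [0.5278 0.0063 0.046 ] rect [528.    6.1] [98.2 18.2] 87.0 depthz 0.0457
```

View pics/c1.png

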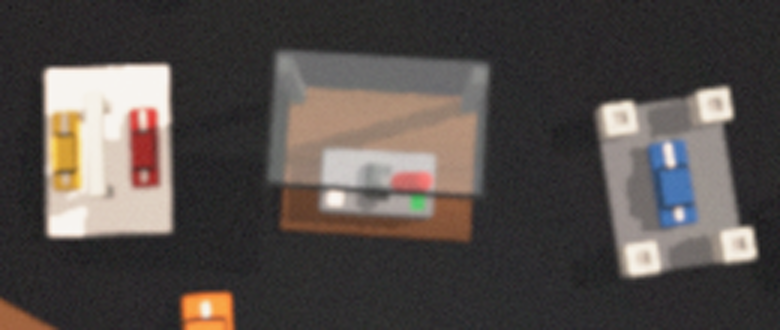

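```bash
cat > goal.py <<'E'
# usage: goal.py x y z tilt_deg xaxis_yaw_deg : shift (tool mm) and rotvec to reach TCP pose; tool x along stand-like +y rotated by yaw, tilt forward
import sys
from h import *
from scipy.spatial.transform import Rotation as R
x,y,z,t,w=map(float,sys.argv[1:6]); t,w=np.radians([t,w])
f=np.array([np.cos(w),np.sin(w),0]); X=np.array([-f[1],f[0],0]); Zt=np.sin(t)*f-np.cos(t)*np.array([0,0,1.])
G=np.stack([X,np.cross(Zt,X),Zt],1); T=pose(bot.read_state())
d=T[:3,:3].T@(np.array([x,y,z])-T[:3,3])*1000; r=R.from_matrix(T[:3,:3].T@G).as_rotvec()
st=bot.read_state()
print('shift',d.round(1),'rot',r.round(3),'deg',np.degrees(np.linalg.norm(r)).round(1)); print('q',st['joint_pos'].round(3),'t',st['time'],'F',st['contact_force'].round(2),'gap',round(st['finger_gap'],4))
E
python3 goal.py 0.30 -0.35 0.27 20 -50; python3 -c "
from h import *
print(np.array(bot.snapshot('wrist')['mount']).round(3))"
```

```text
shift [-152.5 -185.3  -60.2] rot [-0.229  0.345 -1.951] deg 114.3
q [-1.386  0.378  0.08   1.274  0.     1.461] t 0.15 F [ 0.84 -0.61 -0.1 ] gap 0.0852
[[ 1.     0.     0.001  0.001]
 [-0.     0.957  0.289 -0.074]
 [-0.001 -0.289  0.957 -0.164]
 [ 0.     0.     0.     1.   ]]
```

```bash
python3 -m creep '[[[-40,-50,-60],[-0.03,0.05,-0.27],1],[[-80,-100,-60],[-0.06,0.1,-0.54],1],[[-115,-140,-60],[-0.1,0.14,-0.8],1],[[-152,-185,-60],[-0.13,0.2,-1.1],1],[[-152,-185,-60],[-0.16,0.24,-1.36],1],[[-152,-185,-60],[-0.18,0.28,-1.6],1],[[-152,-185,-60],[-0.2,0.32,-1.8],1],[[-152,-185,-60],[-0.229,0.345,-1.951],1]]'; python3 goal.py 0.40 -0.1 0.25 45 -3
```

```text
time: 1.0
eef_pos: [0.3003, -0.3497, 0.2699]
orientation: [0.11, 0.992, -0.044, 0.041]
contact_force: [0.2, -0.3, 0.5]
finger_gap: 0.0001
shift [  77.7 -256.5  -28.7] rot [-0.369  0.71  -1.444] deg 94.6
q [-0.948 -0.069 -0.331  1.085 -0.071  0.703] t 1.0 F [ 0.21 -0.27  0.54] gap 0.0001
```

```bash
python3 -m creep '[[[10,-35,-29],[-0.03,0.06,-0.13],1],[[20,-65,-29],[-0.07,0.13,-0.26],1],[[30,-100,-29],[-0.1,0.2,-0.4],1],[[40,-130,-29],[-0.14,0.27,-0.53],1],[[50,-160,-29],[-0.17,0.33,-0.66],1],[[60,-195,-29],[-0.21,0.4,-0.8],1],[[70,-230,-29],[-0.24,0.46,-0.93],1],[[78,-256,-29],[-0.28,0.53,-1.07],1]]'; python3 goal.py 0.40 -0.1 0.25 45 -3
```

```text
time: 1.8
eef_pos: [0.4001, -0.0981, 0.2496]
orientation: [0.248, 0.817, 0.474, 0.216]
contact_force: [-0.2, -0.5, -0.3]
finger_gap: -0.0001
shift [-1.6  1.   0.1] rot [-0.096  0.195 -0.396] deg 25.9
q [-0.463 -0.584 -0.918  0.57   0.083  0.085] t 1.8 F [-0.24 -0.48 -0.28] gap -0.0001
```

```bash
python3 goal.py 0.40 -0.1 0.2 55 -3; python3 goal.py 0.40 -0.08 0.2 50 -3
```

```text
shift [ -7.5 -29.6  39.2] rot [-0.268  0.229 -0.378] deg 29.6
q [-0.463 -0.584 -0.918  0.57   0.083  0.085] t 1.8 F [-0.24 -0.48 -0.28] gap -0.0001
shift [ 10.1 -38.1  35.2] rot [-0.182  0.212 -0.387] deg 27.4
q [-0.463 -0.584 -0.918  0.57   0.083  0.085] t 1.8 F [-0.24 -0.48 -0.28] gap -0.0001
```

```bash
python3 goal.py 0.46 -0.085 0.14 52 -3
```

```text
shift [ 26.1 -32.6 118.5] rot [-0.216  0.219 -0.384] deg 28.2
q [-0.463 -0.584 -0.918  0.57   0.083  0.085] t 1.8 F [-0.24 -0.48 -0.28] gap -0.0001
```

```bash
python3 -m creep '[[[7,-8,30],[-0.05,0.05,-0.1],1],[[13,-16,60],[-0.1,0.1,-0.2],1],[[20,-24,90],[-0.16,0.16,-0.29],1],[[26,-32,118],[-0.216,0.219,-0.384],1],[[26,-32,118],[-0.216,0.219,-0.384],1],[[26,-32,118],[-0.216,0.219,-0.384],1]]'; python3 goal.py 0.5427 -0.0741 0.095 52 -3
python3 - <<'E'
from h import *
snap('wrist','w1'); snap('side','s2')
a=cv2.imread('pics/w1.png');b=cv2.imread('pics/s2.png');cv2.imwrite('pics/ws.png',np.hstack([cv2.resize(a,(400,300)),b[130:340,180:460]if 0 else cv2.resize(b[130:340,180:460],(400,300))]))
E
```

```text
time: 2.4
eef_pos: [0.4887, -0.1218, 0.2285]
orientation: [0.291, 0.659, 0.63, 0.291]
contact_force: [-0.1, 0.8, 0.2]
finger_gap: -0.0001
shift [ 47.4 -66.2 128. ] rot [-0.06  -0.023 -0.003] deg 3.7
q [-0.691 -0.377 -1.019  0.203  0.484 -0.46 ] t 2.4 F [-0.12  0.81  0.19] gap -0.0001
```

View pics/ws.png

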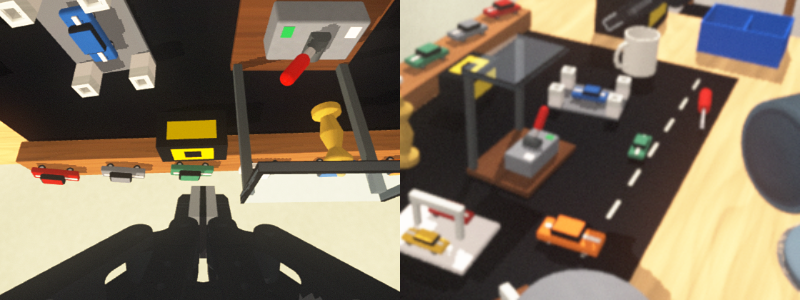

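```bash
cat > kin.py <<'E'
from h import *
from scipy.spatial.transform import Rotation as R
from scipy.optimize import least_squares
D=[([-1.3863,.3780,.0798,1.2744,0,1.4605],[.16695,-.54961,.20948]),
([-.948,-.069,-.331,1.085,-.071,.703],[.3003,-.3497,.2699]),
([-.463,-.584,-.918,.57,.083,.085],[.4001,-.0981,.2496]),
([-.691,-.377,-1.019,.203,.484,-.46],[.4887,-.1218,.2285])]
def fk(p,q):
    h,L1x,L1z,L2x,L2z,d,L3=p
    A=R.from_euler('z',q[0]); B=A*R.from_euler('y',q[1]); C=B*R.from_euler('y',-q[2]); E=C*R.from_euler('y',q[3]); F=E*R.from_euler('z',q[4])
    return np.array([0,0,h])+B.apply([L1x,0,L1z])+C.apply([L2x,0,L2z])+E.apply([d,0,0])+F.apply([L3,0,0]),F
def fit():
    return least_squares(lambda p:np.concatenate([fk(p,q)[0]-x for q,x in D]+[1e-3*(p-[.15,0,.3,.3,0,.08,.15])]),[.15,0,.3,.3,0,.08,.15])
lo=np.array([-2.72,-.84,-1.02,-1.77,-1.37]);hi=np.array([2.72,1.66,1.22,2.12,1.28])
def ik(p,x,tilt,yaw,q0=[-.3,-.4,-.8,.4,.2]):
    t,w=np.radians([tilt,yaw]); z=np.array([np.sin(t)*np.cos(w),np.sin(t)*np.sin(w),-np.cos(t)])
    def e(q):
        X,F=fk(p,q); return np.r_[(X-x)*5,F.apply([1,0,0])-z]
    s=least_squares(e,q0,bounds=(lo,hi)); return s
if __name__=='__main__':
    s=fit(); p=s.x; print(p.round(4),np.abs(s.fun[:12]).max())
    for q,_ in D: print(fk(p,q)[1].apply([1,0,0]).round(3))
    for Y in(-.08,0,.08):
      for z in (.1,.115,.13):
       for t in (35,40,45,50,55):
        X=[.5669-.02+.0523*Y,.0059+Y,z]; r=ik(p,X,t,-3)
        print(Y,z,t,'ok' if r.cost<1e-6 else 'NO',r.x.round(2))
E
python3 kin.py; python3 -c "
from h import *
print(pose(bot.read_state()).round(3))"
```

```text
[ 0.1887  0.0064  0.4695  0.3709  0.1277 -0.0375  0.4638] 0.0622800257702576
[-0.     0.002 -1.   ]
[ 0.072 -0.221 -0.973]
[ 0.588 -0.201 -0.783]
[ 0.749 -0.016 -0.662]
-0.08 0.1 35 ok [-0.21 -0.07 -0.96  0.07  0.09]
-0.08 0.1 40 NO [-0.23 -0.09 -1.02 -0.02  0.12]
-0.08 0.1 45 NO [-0.25 -0.09 -1.02 -0.03  0.14]
-0.08 0.1 50 NO [-0.28 -0.09 -1.02 -0.05  0.17]
-0.08 0.1 55 NO [-0.32 -0.08 -1.02 -0.06  0.22]
-0.08 0.115 35 ok [-0.21 -0.09 -0.94  0.12  0.09]
-0.08 0.115 40 NO [-0.23 -0.12 -1.02 -0.01  0.12]
-0.08 0.115 45 NO [-0.25 -0.12 -1.02 -0.02  0.14]
-0.08 0.115 50 NO [-0.28 -0.12 -1.02 -0.03  0.17]
-0.08 0.115 55 NO [-0.31 -0.12 -1.02 -0.05  0.21]
-0.08 0.13 35 ok [-0.21 -0.11 -0.91  0.17  0.09]
-0.08 0.13 40 ok [-0.23 -0.15 -1.01  0.02  0.12]
-0.08 0.13 45 NO [-0.26 -0.15 -1.02 -0.01  0.14]
-0.08 0.13 50 NO [-0.28 -0.15 -1.02 -0.02  0.17]
-0.08 0.13 55 NO [-0.31 -0.15 -1.02 -0.04  0.21]
0 0.1 35 ok [ 0.07 -0.08 -0.97  0.07 -0.07]
0 0.1 40 NO [ 0.09 -0.09 -1.02 -0.02 -0.09]
0 0.1 45 NO [ 0.1  -0.09 -1.02 -0.03 -0.11]
0 0.1 50 NO [ 0.12 -0.09 -1.02 -0.04 -0.13]
0 0.1 55 NO [ 0.15 -
[... 623 characters left out ...]
8 0.1 50 NO [ 0.48 -0.03 -1.02 -0.07 -0.4 ]
0.08 0.1 55 NO [ 0.55 -0.01 -1.02 -0.08 -0.48]
0.08 0.115 35 ok [ 0.34 -0.05 -0.9   0.15 -0.22]
0.08 0.115 40 ok [ 0.38 -0.08 -1.    0.   -0.27]
0.08 0.115 45 NO [ 0.43 -0.08 -1.02 -0.04 -0.33]
0.08 0.115 50 NO [ 0.48 -0.06 -1.02 -0.06 -0.4 ]
0.08 0.115 55 NO [ 0.55 -0.04 -1.02 -0.07 -0.48]
0.08 0.13 35 ok [ 0.34 -0.07 -0.88  0.19 -0.22]
0.08 0.13 40 ok [ 0.38 -0.1  -0.97  0.05 -0.27]
0.08 0.13 45 NO [ 0.43 -0.11 -1.02 -0.03 -0.33]
0.08 0.13 50 NO [ 0.48 -0.1  -1.02 -0.04 -0.4 ]
0.08 0.13 55 NO [ 0.54 -0.07 -1.02 -0.06 -0.47]
[[ 0.033  0.661  0.75   0.489]
 [ 0.999 -0.035 -0.014 -0.12 ]
 [ 0.017  0.75  -0.661  0.229]
 [ 0.     0.     0.     1.   ]]
```

```bash
sed -i 's/h,L1x,L1z,L2x,L2z,d,L3=p/h,L1x,L1z,L2x,L2z,d,L3,lat=p/; s/C.apply(\[L2x,0,L2z\])/C.apply([L2x,lat,L2z])/; s/\.08,\.15\]/.0,.33,.063]/g; s/(35,40,45,50,55)/(40,45,50,55)/;s/(.1,.115,.13)/(.09,.105)/' kin.py; python3 kin.py
```

```text
[ 0.2618 -0.0005  0.499   0.384   0.0716  0.1405  0.3314  0.0634] 0.00011222057728071944
[-0.     0.002 -1.   ]
[ 0.072 -0.221 -0.973]
[ 0.588 -0.201 -0.783]
[ 0.749 -0.016 -0.662]
-0.08 0.09 40 NO [-0.38  0.01 -1.02 -0.08  0.2 ]
-0.08 0.09 45 NO [-0.39  0.01 -1.02 -0.09  0.23]
-0.08 0.09 50 NO [-0.42  0.01 -1.02 -0.1   0.28]
-0.08 0.09 55 NO [-0.45  0.02 -1.02 -0.11  0.33]
-0.08 0.105 40 NO [-0.38 -0.03 -1.02 -0.06  0.2 ]
-0.08 0.105 45 NO [-0.39 -0.03 -1.02 -0.07  0.24]
-0.08 0.105 50 NO [-0.42 -0.03 -1.02 -0.08  0.27]
-0.08 0.105 55 NO [-0.45 -0.02 -1.02 -0.09  0.32]
0 0.09 40 NO [-0.13  0.   -1.02 -0.1   0.05]
0 0.09 45 NO [-0.13  0.   -1.02 -0.11  0.04]
0 0.09 50 NO [-0.12  0.   -1.02 -0.12  0.04]
0 0.09 55 NO [-0.12  0.   -1.02 -0.14  0.03]
0 0.105 40 NO [-0.14 -0.03 -1.02 -0.08  0.05]
0 0.105 45 NO [-0.13 -0.03 -1.02 -0.09  0.05]
0 0.105 50 NO [-0.13 -0.03 -1.02 -0.1   0.04]
0 0.105 55 NO [-0.12 -0.03 -1.02 -0.12  0.03]
0.08 0.09 40 NO [ 0.1   0.04 -1.02 -0.15 -0.1 ]
0.08 0.09 45 NO [ 0.13  0.04 -1.02 -0.17 -0.14]
0.08 0.09 50 NO [ 0.16  0.05 -1.02 -0.19 -0.19]
0.08 0.09 55 NO [ 0.19  0.07 -1.02 -0.22 -0.24]
0.08 0.105 40 NO [ 0.1   0.   -1.02 -0.13 -0.1 ]
0.08 0.105 45 NO [ 0.12  0.01 -1.02 -0.15 -0.13]
0.08 0.105 50 NO [ 0.15  0.01 -1.02 -0.17 -0.18]
0.08 0.105 55 NO [ 0.19  0.03 -1.02 -0.2  -0.23]
```

```bash
cat > scan.py <<'E'
from kin import *
p=fit().x; c,s=np.cos(np.radians(-3)),np.sin(np.radians(-3))
def world(x,y,z): return np.array([.5669+c*x-s*y,.0048+s*x+c*y,z])
for Y in(-.075,-.02,.075):
 for zf in (.075,.09):
  for az in (-60,-45,-30,-15,0,15,30,45,60):
   best=None
   for t in range(25,80,1):
    tr,a=np.radians(t),np.radians(az)
    d=np.array([np.sin(tr)*np.cos(a),np.sin(tr)*np.sin(a),-np.cos(tr)])
    F=np.array([-.015,Y,zf]); T=F-.011*d
    ok=False
    for q0 in([-.3,-.4,-.8,.4,.2],[.3,.1,-.9,.2,-.6],[-.8,.1,-.9,.2,.6]):
      r=ik(p,world(*T),t,az-3,q0)
      if r.cost<1e-6: ok=True;break
    if not ok: break
    n=np.array([np.cos(tr),np.sin(tr)*np.cos(a)]);n/=np.hypot(*n); best=(t,round(1000*(n@[-.025,.2-zf]),1),r.x.round(2))
   print(Y,zf,az,best)
E
timeout 300 python3 scan.py
```

```text
-0.075 0.075 -60 (79, np.float64(107.4), array([ 0.39,  0.68, -0.86, -0.37, -1.36]))
-0.075 0.075 -45 (52, np.float64(65.3), array([ 0.18,  0.25, -1.01, -0.28, -0.73]))
-0.075 0.075 -30 (40, np.float64(53.3), array([-0.04,  0.08, -1.01, -0.15, -0.34]))
-0.075 0.075 -15 (36, np.float64(51.3), array([-0.2 ,  0.03, -1.01, -0.09, -0.07]))
-0.075 0.075 0 (36, np.float64(53.2), array([-0.35,  0.02, -1.02, -0.07,  0.17]))
-0.075 0.075 15 (39, np.float64(57.3), array([-0.51,  0.05, -1.  , -0.03,  0.43]))
-0.075 0.075 30 (52, np.float64(76.1), array([-0.73,  0.2 , -1.02, -0.08,  0.83]))
-0.075 0.075 45 (73, np.float64(104.8), array([-0.91,  0.62, -0.72,  0.46,  1.27]))
-0.075 0.075 60 (79, np.float64(107.4), array([-0.89,  0.97, -0.22,  1.4 ,  1.2 ]))
-0.075 0.09 -60 (79, np.float64(93.5), array([ 0.39,  0.64, -0.86, -0.33, -1.36]))
-0.075 0.09 -45 (54, np.float64(58.8), array([ 0.2 ,  0.23, -1.02, -0.29, -0.77]))
-0.075 0.09 -30 (41, np.float64(46.2), array([-0.03,  0.05, -1.01, -0.12, -0.35]))
-0.075 0.09 -15 (37, np.float64(44.5), array([-0.2 , -0.01, -1.01, -0.07, -0.07]))
-0.075 0.09 0 (
[... 2644 characters left out ...]
93.5), array([ 0.64,  0.92, -0.15,  1.21, -1.32]))
0.075 0.09 -45 (79, np.float64(99.4), array([ 0.65,  0.65, -0.83, -0.32, -1.36]))
0.075 0.09 -30 (56, np.float64(71.4), array([ 0.48,  0.27, -1.02, -0.35, -0.8 ]))
0.075 0.09 -15 (42, np.float64(53.3), array([ 0.25,  0.07, -1.01, -0.15, -0.37]))
0.075 0.09 0 (38, np.float64(48.0), array([ 0.08,  0.01, -1.01, -0.11, -0.08]))
0.075 0.09 15 (38, np.float64(46.3), array([-0.08, -0.  , -1.02, -0.09,  0.17]))
0.075 0.09 30 (41, np.float64(46.2), array([-0.24,  0.04, -1.  , -0.05,  0.44]))
0.075 0.09 45 (54, np.float64(58.8), array([-0.47,  0.19, -1.02, -0.11,  0.85]))
0.075 0.09 60 (73, np.float64(80.8), array([-0.62,  0.58, -0.73,  0.43,  1.27]))
```

```bash
cat > sg.py <<'E'
# sg.py Fx Fy Fz(mm, fingertip in stand frame) az tilt retract(mm)
import sys
from kin import *
fx,fy,fz,az,t,ret=map(float,sys.argv[1:7]); p=fit().x
c,s=np.cos(np.radians(-3)),np.sin(np.radians(-3)); a=np.radians(az); tr=np.radians(t)
d=np.array([np.sin(tr)*np.cos(a),np.sin(tr)*np.sin(a),-np.cos(tr)])
x,y,z=np.array([fx,fy,fz])-(11+ret)*d
W=np.array([566.9+c*x-s*y,4.8+s*x+c*y,z])/1000
best=min((ik(p,W,t,az-3,q0) for q0 in([-.3,-.4,-.8,.4,.2],[.3,.1,-.9,.2,-.6],[-.8,.1,-.9,.2,.6])),key=lambda r:r.cost)
print('ik',best.cost<1e-6,best.x.round(2))
import subprocess; print(subprocess.run(['python3','goal.py',*map(str,W),str(t),str(az-3)],capture_output=True,text=True).stdout,W.round(4))
E
for y in -90 -50 0 10; do python3 sg.py -15 $y 85 40 52 0|head -1; done;  python3 sg.py -15 -90 85 40 52 60|head -1; python3 sg.py -15 -90 85 40 52 110
```

```text
ik True [-0.79  0.29 -0.79  0.32  0.9 ]
ik True [-0.72  0.24 -0.88  0.19  0.88]
ik True [-0.61  0.2  -0.97  0.02  0.85]
ik True [-0.58  0.19 -0.99 -0.01  0.84]
ik True [-0.91  0.24 -0.72  0.59  0.91]
ik True [-1.01  0.21 -0.65  0.81  0.9 ]
shift [-23.1 -62.8  32.8] rot [-0.052  0.512 -0.446] deg 39.0
q [-0.689 -0.379 -1.019  0.204  0.485 -0.461] t 2.5 F [-0.01 -0.02 -0.54] gap 0.0003
 [ 0.4711 -0.1417  0.1595]
```

```bash
python3 -m creep '[[[-23,-10,0],[-0.01,0.1,-0.09],1],[[-23,-20,5],[-0.02,0.2,-0.18],1],[[-23,-35,12],[-0.03,0.3,-0.27],1],[[-23,-50,22],[-0.04,0.4,-0.36],1],[[-23,-63,33],[-0.052,0.512,-0.446],1],[[-23,-63,33],[-0.052,0.512,-0.446],1],[[-23,-63,33],[-0.052,0.512,-0.446],1]]'; python3 sg.py -15 -90 85 40 52 0
```

```text
time: 3.2
eef_pos: [0.4718, -0.1421, 0.1582]
orientation: [0.194, 0.402, 0.804, 0.393]
contact_force: [0.7, 0.1, 0.0]
finger_gap: -0.0001
ik True [-0.79  0.29 -0.79  0.32  0.9 ]
shift [  0.5   0.8 109. ] rot [-0.    -0.003 -0.003] deg 0.3
q [-1.009  0.216 -0.654  0.813  0.902 -1.707] t 3.2 F [0.69 0.09 0.04] gap -0.0001
 [ 0.5403 -0.0895  0.0918]
```

```bash
python3 -m creep '[[[0,0,25],[0,0,0],1],[[0,0,50],[0,0,0],1],[[0,0,80],[0,0,0],1],[[0,0,109],[0,0,0],1],[[0,0,109],[0,0,0],1]]'; python3 sg.py -15 10 85 40 52 0; python3 -c "
from h import *
s=snap('side'); cv2.imwrite('pics/s3.png',cv2.resize(s['frame'][130:290,180:380,::-1],(750,600)))"
```

```text
time: 3.7
eef_pos: [0.5397, -0.086, 0.0907]
orientation: [0.193, 0.401, 0.805, 0.393]
contact_force: [-1.0, 0.2, 0.4]
finger_gap: -0.0001
ik True [-0.58  0.19 -0.99 -0.01  0.84]
shift [73.3 39.3 49. ] rot [-0.001 -0.006 -0.002] deg 0.4
q [-0.789  0.289 -0.796  0.322  0.896 -1.357] t 3.7 F [-1.    0.19  0.42] gap -0.0001
 [0.5455 0.0104 0.0918]
```

View pics/s3.png

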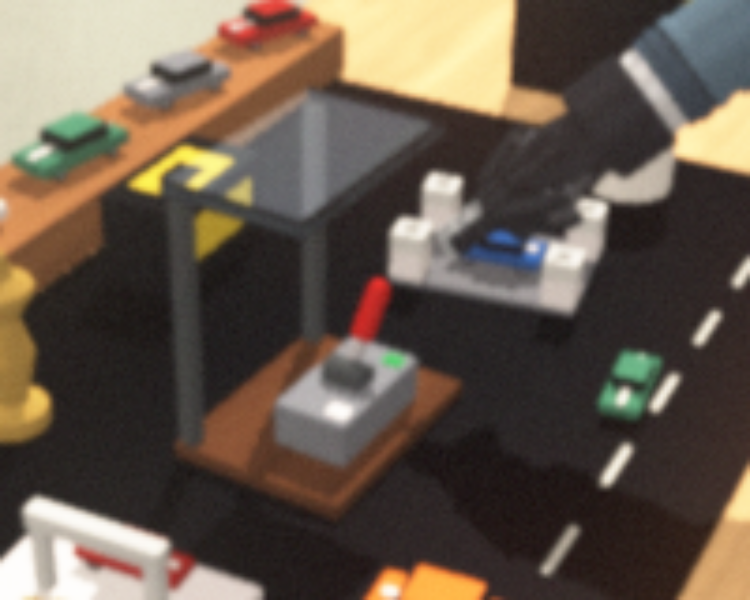

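The closed fingertips, at about (455,240), are in front of the canopy on the -y side of the handle and clear of it. I'll push across now.

```bash
python3 -m creep '[[[9,5,6],[0,0,0],1],[[18,10,12],[0,0,0],1],[[27,15,18],[0,0,0],1],[[36,20,24],[0,0,0],1],[[45,24,30],[0,0,0],1],[[54,29,36],[0,0,0],1],[[63,34,42],[0,0,0],1],[[73,39,49],[0,0,0],1]]';  python3 sg.py -15 15 85 40 52 0; cat > iso.py <<'E'
from h import *
s=snap('side'); cv2.imwrite('pics/iso.png',cv2.resize(s['frame'][130:290,180:380,::-1],(750,600)))
h=cv2.cvtColor(s['frame'],cv2.COLOR_RGB2HSV).astype(int); m=((h[...,0]<6)|(h[...,0]>172))&(h[...,1]>130)&(h[...,2]>90)
m[:,:240]=0;m[:,320:]=0;m[:170]=0;m[265:]=0; k,l,st,c=cv2.connectedComponentsWithStats(m.astype(np.uint8)); print([(st[i],c[i].round(1)) for i in range(1,k) if st[i,4]>8])
for nm,Y in(('on',-39),('off',39)):
    a=np.radians(-3);W=np.array([.5669+np.cos(a)*-.02-np.sin(a)*Y/1e3,.0048+np.sin(a)*-.02+np.cos(a)*Y/1e3,.096]); C=s['Rc'].T@(W-s['o']); print(nm,'tip px',(C[:2]/C[2]*s['f']+[s['cx'],s['cy']]).round(1))
E
python3 iso.py
```

```text
time: 4.55
eef_pos: [0.5454, 0.0091, 0.094]
orientation: [0.194, 0.401, 0.804, 0.393]
contact_force: [0.7, 0.5, -0.1]
finger_gap: 0.0002
ik True [-0.57  0.19 -1.   -0.03  0.83]
shift [4.8 0.7 4.6] rot [-0.    -0.003 -0.002] deg 0.2
q [-0.588  0.184 -0.979  0.012  0.84  -1.055] t 4.55 F [ 0.74  0.46 -0.08] gap 0.0002
 [0.5458 0.0153 0.0918]
[(array([273, 209,   9,  12,  67], dtype=int32), array([277. , 215.2]))]
on tip px [280.7 207.3]
off tip px [264.3 221.3]
```

View pics/iso.png

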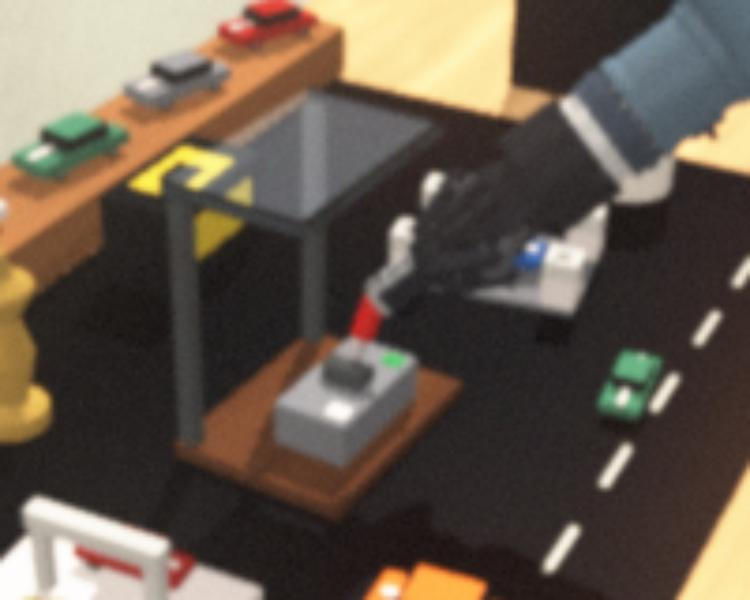

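```bash
python3 -c "
from h import *
w=snap('wrist')['frame'][:,:,::-1]; t=snap('top')['frame'][150:260,220:360,::-1]
cv2.imwrite('pics/w4.png',np.hstack([cv2.resize(w,(480,360)),cv2.resize(t,(320,360))]))"
```

View pics/w4.png

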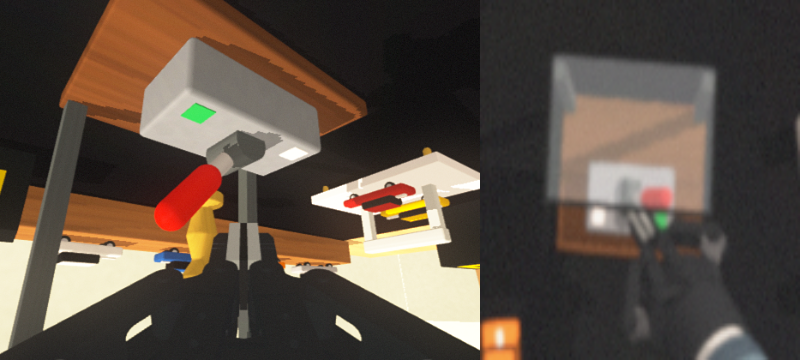

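```bash
python3 -c "
from h import *
s=snap('wrist');P=cloud(s);h=cv2.cvtColor(s['frame'],cv2.COLOR_RGB2HSV).astype(int)
m=((h[...,0]<6)|(h[...,0]>172))&(h[...,1]>130)&(h[...,2]>90)
m[:,:170]=0;m[:,270:]=0;m[:185]=0;m[285:]=0
T=pose(bot.read_state()); Ti=np.linalg.inv(T)
def show(n,W): print(n,'world',np.percentile(W,[2,50,98],axis=0).round(4).tolist(),'tool',np.percentile(W@Ti[:3,:3].T+Ti[:3,3],[2,50,98],axis=0).round(4).tolist())
show('red',P[m&(s['depth']>0)])
for v in range(190,360,12): print(v,s['frame'][v,283],s['depth'][v,283].round(4),((P[v,283])@Ti[:3,:3].T+Ti[:3,3]).round(4))
"

```

```text
red world [[0.5372, -0.04, 0.0679], [0.5396, -0.0277, 0.0882], [0.5467, -0.0092, 0.1028]] tool [[-0.039, -0.0306, -0.0291], [-0.0259, -0.0204, -0.0181], [-0.0123, -0.0082, 0.0022]]
190 [93 88 77] 0.181 [-0.0006 -0.0307  0.013 ]
202 [119 117 102] 0.301 [-0.0008  0.0068  0.1269]
214 [116 115 101] 0.2982 [-0.0008  0.0152  0.1215]
226 [117 113 100] 0.2935 [-0.0007  0.0229  0.1143]
238 [117 114 100] 0.289 [-0.0007  0.0303  0.1074]
250 [116 112  99] 0.2874 [-0.0007  0.0386  0.1033]
262 [44 39 32] 0.149 [-0.0005 -0.0106 -0.0265]
274 [42 40 33] 0.1379 [-0.0005 -0.011  -0.0379]
286 [44 40 35] 0.1297 [-0.0005 -0.0107 -0.0466]
298 [42 38 30] 0.1208 [-0.0005 -0.0113 -0.0557]
310 [51 45 42] 0.1186 [-0.0005 -0.0088 -0.0588]
322 [48 43 42] 0.1214 [-0.0005 -0.0036 -0.0575]
334 [45 42 42] 0.1221 [-0.0005  0.0006 -0.058 ]
346 [51 49 48] 0.1225 [-0.0005  0.0047 -0.0587]
358 [53 47 49] 0.1252 [-0.0005  0.0102 -0.0576]
```

```bash
python3 -c "
from h import *
s=snap('wrist');P=cloud(s)
T=pose(bot.read_state()); Ti=np.linalg.inv(T); Q=P@Ti[:3,:3].T+Ti[:3,3]
m=(np.abs(Q[...,0])<.03)&(np.abs(Q[...,1])<.02)&(Q[...,2]<.03)&(Q[...,2]>-.06)&(s['depth']>0)
m[:,:255]=0;m[:,315:]=0
for z in np.arange(-.06,.03,.008):
    k=m&(Q[...,2]>=z)&(Q[...,2]<z+.008)
    if k.sum(): print(round(z,3),k.sum(),'x',Q[k][:,0].min().round(4),Q[k][:,0].max().round(4),'y',np.median(Q[k][:,1]).round(4),'v',np.where(k)[0].min(),np.where(k)[0].max())
"

```

```text
-0.06 1113 x -0.0102 0.009 y -0.0087 v 292 361
-0.052 631 x -0.0108 0.0102 y -0.0106 v 281 302
-0.044 594 x -0.0114 0.0108 y -0.0106 v 270 293
-0.036 523 x -0.0119 0.0115 y -0.0106 v 262 282
-0.028 134 x -0.0121 0.0112 y -0.0107 v 260 273
-0.004 13 x -0.0137 -0.0115 y -0.0192 v 219 225
0.02 3 x -0.0094 -0.0073 y -0.0199 v 203 204
0.028 8 x -0.0101 -0.0052 y -0.019 v 202 205
```

```bash
python3 -c "
from h import *
Ti=np.linalg.inv(pose(bot.read_state()))
for n in('side','top'):
    s=snap(n);P=cloud(s);Q=P@Ti[:3,:3].T+Ti[:3,3]
    h=cv2.cvtColor(s['frame'],cv2.COLOR_RGB2HSV).astype(int); red=((h[...,0]<8)|(h[...,0]>170))&(h[...,1]>110)
    m=(np.abs(Q[...,0])<.03)&(np.abs(Q[...,1])<.025)&(Q[...,2]<.05)&(Q[...,2]>-.08)&(s['depth']>0)&(P[...,2]<.195)
    for z in np.arange(-.08,.05,.008):
        k=m&(Q[...,2]>=z)&(Q[...,2]<z+.008)
        if k.sum(): print(n,round(z,3),k.sum(),'red',(k&red).sum(),'x',np.percentile(Q[k][:,0],[5,95]).round(4),'y',np.median(Q[k][:,1]).round(4),'px',np.argwhere(k).mean(0).round(0))
"

```

```text
side -0.08 51 red 0 x [-0.0257  0.029 ] y 0.0107 px [196. 296.]
side -0.072 44 red 0 x [-0.0254  0.0292] y 0.0113 px [198. 293.]
side -0.064 35 red 0 x [-0.0092  0.0196] y 0.0074 px [202. 291.]
side -0.056 34 red 0 x [-0.0028  0.0151] y 0.0059 px [204. 289.]
side -0.048 33 red 0 x [-0.0048  0.0146] y 0.0066 px [206. 286.]
side -0.04 33 red 0 x [-0.0039  0.0157] y 0.0068 px [208. 284.]
side -0.032 30 red 0 x [-0.0029  0.0126] y 0.0065 px [209. 281.]
side -0.024 11 red 1 x [0.0023 0.0084] y 0.0006 px [212. 280.]
side -0.016 21 red 21 x [-0.027  -0.0147] y -0.0152 px [213. 279.]
side -0.008 21 red 21 x [-0.0231 -0.0097] y -0.0167 px [216. 277.]
side -0.0 13 red 12 x [-0.0176 -0.0093] y -0.0186 px [218. 275.]
side 0.008 6 red 0 x [-0.0132 -0.0073] y -0.0225 px [222. 274.]
side 0.016 4 red 0 x [-0.0059 -0.0011] y -0.0234 px [226. 271.]
side 0.024 19 red 0 x [-0.0155  0.0024] y -0.0219 px [226. 269.]
side 0.032 9 red 0 x [-0.0054  0.0009] y -0.0231 px [229. 267.]
side 0.04 19 red 0 x [-0.0145  0.0256] y -0.0241 px [233. 264.]
side 0.048 11 red 0 x [-0.009   0.0278] y -0.0221 px [234. 263.]
top -0.08 101 red 0 x [-0.0272  0.0274] y 0.009 px [227. 298.]
top -0.072 55 red 0 x [-0.0239  0.0239] y 0.0113 px [223. 297.]
top -0.064 29 red 0 x [-0.013  0.015] y 0.0085 px [222. 295.]
top -0.056 26 red 0 x [-0.0125  0.0101] y 0.0095 px [220. 293.]
top -0.048 27 red 0 x [-0.013  0.011] y 0.0082 px [218. 292.]
top -0.04 20 red 0 x [-0.0078  0.0115] y 0.0089 px [217. 289.]
top -0.032 4 red 0 x [0.0025 0.0085] y 0.0106 px [216. 287.]
```

```bash
sed -i 's/(11+ret)\*d/(-25+ret)*d/' sg.py; for y in -90 -50 0 15; do python3 sg.py -12 $y 85 35 52 0|head -1; done; python3 sg.py -12 -90 85 35 52 45; python3 sg.py -12 -90 85 35 52 0 |tail -1;  python3 sg.py -12 15 85 35 52 0 |tail -1
```

```text
ik True [-0.71  0.3  -0.91 -0.    0.85]
ik True [-0.62  0.27 -0.98 -0.13  0.82]
ik False [-0.51  0.25 -1.02 -0.22  0.77]
ik False [-0.48  0.24 -1.02 -0.22  0.75]
ik True [-0.8   0.23 -0.88  0.2   0.88]
shift [-75.2 -38.1 -56.5] rot [-0.001 -0.073  0.051] deg 5.1
q [-0.59   0.188 -0.977  0.013  0.841 -1.058] t 4.9 F [-0.03 -0.19  0.14] gap 0.0001
 [ 0.5368 -0.0928  0.0973]
 [ 0.5669 -0.074   0.0696]
 [0.5724 0.0308 0.0696]
```

```bash
for t in "40 52" "42 52" "42 50" "45 52"; do echo $t; for y in -90  0 15; do python3 sg.py -12 $y 85 $t 0|head -1; done; done; python3 sg.py -12 -90 85 42 52 45
```

```text
40 52
ik True [-0.72  0.34 -0.82  0.16  0.88]
ik True [-0.53  0.27 -0.98 -0.14  0.82]
ik True [-0.5   0.27 -1.   -0.19  0.8 ]
42 52
ik True [-0.72  0.36 -0.78  0.22  0.89]
ik True [-0.54  0.28 -0.95 -0.08  0.83]
ik True [-0.51  0.28 -0.97 -0.13  0.82]
42 50
ik True [-0.71  0.34 -0.77  0.25  0.85]
ik True [-0.52  0.27 -0.93 -0.03  0.8 ]
ik True [-0.49  0.26 -0.95 -0.08  0.78]
45 52
ik True [-0.73  0.38 -0.73  0.32  0.9 ]
ik True [-0.55  0.3  -0.9   0.02  0.86]
ik True [-0.52  0.29 -0.92 -0.03  0.84]
ik True [-0.81  0.31 -0.74  0.42  0.9 ]
shift [-77.1 -38.1 -56.5] rot [-0.001  0.023 -0.024] deg 1.9
q [-0.59   0.188 -0.977  0.013  0.841 -1.058] t 4.9 F [-0.03 -0.19  0.14] gap 0.0001
 [ 0.538  -0.0944  0.0973]
```

Depth from all three cameras puts the closed fingertips about 25 mm behind the reported TCP, so the fingers passed in front of the handle without touching it. I'll go back and repeat the sweep deeper.

```bash
python3 -m creep '[[[-20,-10,-20],[0,0,0],1],[[-40,-20,-40],[0,0.01,-0.01],1],[[-60,-30,-50],[0,0.023,-0.024],1],[[-77,-38,-56],[0,0.023,-0.024],1],[[-77,-38,-56],[0,0.023,-0.024],1],[[-77,-38,-34],[0,0.023,-0.024],1],[[-77,-38,-11],[0,0.023,-0.024],1],[[-77,-38,-11],[0,0.023,-0.024],1]]';  python3 sg.py -12 15 85 42 52 0
```

```text
time: 5.7
eef_pos: [0.5657, -0.0702, 0.068]
orientation: [0.187, 0.387, 0.812, 0.396]
contact_force: [-1.0, 0.2, 0.4]
finger_gap: -0.0001
ik True [-0.51  0.28 -0.97 -0.13  0.82]
shift [76.6 43.7 53.5] rot [-0.001 -0.003 -0.001] deg 0.2
q [-0.721  0.357 -0.785  0.222  0.889 -1.304] t 5.7 F [-1.04  0.25  0.4 ] gap -0.0001
 [0.571  0.0328 0.0696]
```

```bash
python3 -m creep '[[[12,7,8],[0,0,0],1],[[23,13,16],[0,0,0],1],[[33,19,23],[0,0,0],1],[[42,24,30],[0,0,0],1],[[51,29,36],[0,0,0],1],[[60,34,42],[0,0,0],1],[[69,39,48],[0,0,0],1],[[77,44,54],[0,0,0],1]]'; python3 iso.py; python3 -c "
from bench import bot; print(bot.read_state()['contact_force'])"
```

```text
time: 6.5
eef_pos: [0.5719, 0.0316, 0.07]
orientation: [0.189, 0.387, 0.812, 0.394]
contact_force: [-4.1, -24.2, 17.8]
finger_gap: -0.0003
[(array([261, 218,  10,  11,  73], dtype=int32), array([265.6, 223. ]))]
on tip px [280.7 207.3]
off tip px [264.3 221.3]
[ 3.31735059 -3.34347135  2.1844777 ]
```

The handle now shows at (265.6,223), which is where it should be when off. I'll retract along the tool axis.

```bash
python3 -m creep '[[[-6,-3,-10],[0,0,0],1],[[-12,-6,-40],[0,0,0],1],[[-12,-6,-80],[0,0,0],1],[[-12,-6,-120],[0,0,0],1],[[-12,-6,-160],[0,0,0],-1],[[-12,-6,-180],[0,0,0],-1]]'; python3 iso.py; python3 goal.py 0.42 0.15 0.27 15 0; python3 goal.py 0.5765 0.2468 0.2 0 1.6; python3 -c "
from kin import *
p=fit().x
for X,t,w in(([.42,.15,.27],15,0),([.5765,.2468,.2],0,0),([.5765,.2468,.03],0,0),([.5503,-.257,.2],0,0)):
  r=ik(p,X,t,w); print(r.cost<1e-6,r.x.round(2))"
```

```text
time: 7.15
eef_pos: [0.4666, -0.0698, 0.1804]
orientation: [0.192, 0.386, 0.811, 0.394]
contact_force: [-0.2, -0.8, -0.8]
finger_gap: 0.0282
[(array([261, 218,  10,  11,  79], dtype=int32), array([265.6, 222.6]))]
on tip px [280.7 207.3]
off tip px [264.3 221.3]
shift [200.9 134.1  24.9] rot [ 0.624 -0.374  0.579] deg 53.3
q [-0.91   0.068 -0.759  0.757  0.908 -1.597] t 7.2 F [ 1.4  -0.44  0.67] gap 0.0358
shift [178.7 191.2 212. ] rot [ 0.877 -0.288  0.607] deg 63.3
q [-0.91   0.068 -0.759  0.757  0.908 -1.597] t 7.2 F [ 1.4  -0.44  0.67] gap 0.0358
True [ 0.25 -0.13 -0.39  1.05 -0.06]
True [0.3  0.49 0.23 1.31 0.  ]
True [ 0.3   0.59 -0.07  0.92  0.  ]
True [-0.54  0.45  0.16  1.28  0.  ]
```

```bash
python3 -m creep '[[[20,30,-20],[0.06,-0.04,0.06],-1],[[50,60,-20],[0.15,-0.09,0.14],-1],[[80,80,-10],[0.25,-0.15,0.23],-1],[[115,100,0],[0.34,-0.2,0.32],-1],[[150,115,10],[0.44,-0.26,0.4],-1],[[180,125,20],[0.53,-0.32,0.5],-1],[[200,134,25],[0.624,-0.374,0.579],-1],[[200,134,25],[0.624,-0.374,0.579],-1]]'; python3 goal.py 0.5765 0.2468 0.22 0 1.6
```

```text
time: 8.0
eef_pos: [0.4189, 0.1495, 0.2701]
orientation: [0.1, 0.67, 0.724, 0.13]
contact_force: [1.3, -1.2, -0.1]
finger_gap: 0.0853
shift [ 82.6 139.3 102.8] rot [ 0.327 -0.037  0.049] deg 19.1
q [ 0.211 -0.202 -0.473  0.971 -0.014  0.131] t 8.0 F [ 1.26 -1.24 -0.1 ] gap 0.0853
```

```bash
python3 -m creep '[[[20,35,20],[0.08,-0.01,0.01],-1],[[40,70,50],[0.16,-0.02,0.02],-1],[[60,105,75],[0.24,-0.03,0.04],-1],[[82,139,103],[0.327,-0.037,0.049],-1],[[82,139,103],[0.327,-0.037,0.049],-1],[[82,139,103],[0.327,-0.037,0.049],-1]]'; cat > bar.py <<'E'
from h import *
Ti=np.linalg.inv(pose(bot.read_state()))
s=snap('wrist','wbar');P=cloud(s);Z=P[...,2]
m=(Z>.068)&(Z<.095)&(s['depth']>.05)&(np.abs(P[...,0]-.5765)<.08)&(np.abs(P[...,1]-.247)<.05)
k,l,st,c=cv2.connectedComponentsWithStats(m.astype(np.uint8)); i=1+np.argmax(st[1:,4]); W=P[l==i]
r=cv2.minAreaRect((W[:,:2]*1000).astype(np.float32)); print('bar',r,np.median(W[:,2]))
W=P[(Z>.015)&(Z<.03)&(np.abs(P[...,0]-.5765)<.1)&(np.abs(P[...,1]-.247)<.08)]; print('slab',cv2.minAreaRect((W[:,:2]*1000).astype(np.float32)),np.median(W[:,2]))
Q=P@Ti[:3,:3].T+Ti[:3,3]; n=(s['depth']>0)&(Q[...,2]<.02)&(Q[...,2]>-.1)&(np.abs(Q[...,1])<.015)&(Z>.1); print('tips', [(Q[n&sg][:,0].mean().round(4),Q[n&sg][:,2].max().round(4)) for sg in (Q[...,0]<0,Q[...,0]>0) if (n&sg).any()])
E
python3 bar.py; python3 goal.py 0.5765 0.2468 0.1 0 1.6
```

```text
time: 8.6
eef_pos: [0.5763, 0.2468, 0.2142]
orientation: [-0.002, 0.697, 0.717, -0.003]
contact_force: [-0.3, -0.5, 1.4]
finger_gap: 0.0853
bar ((576.5206298828125, 248.8101806640625), (89.72327423095703, 13.918936729431152), 2.123938798904419) 0.08074381513172396
slab ((576.8084716796875, 248.8664093017578), (150.10665893554688, 110.28742980957031), 2.5640268325805664) 0.021879141779904243
tips [(np.float64(-0.0489), np.float64(-0.0335)), (np.float64(0.0468), np.float64(-0.0334))]
shift [  0.5   1.3 117.7] rot [-0.003  0.     0.   ] deg 0.2
q [3.030e-01 4.900e-01 2.730e-01 1.357e+00 1.000e-03 2.750e-01] t 8.65 F [-0.84 -0.34  0.2 ] gap 0.0854
```

```bash
python3 -m creep '[[[1,1,45],[0,0,-0.01],-1],[[1,1,90],[0,0,-0.01],-1],[[1,1,130],[0,0,-0.01],-1],[[1,1,160],[0,0,-0.01],-1],[[1,1,180],[0,0,-0.01],-1],[[1,1,184],[0,0,-0.01],-1],[[1,1,184],[0,0,-0.01],-1]]'; python3 - <<'E'
from h import *
Ti=np.linalg.inv(pose(bot.read_state()))
s=snap('side');cv2.imwrite('pics/g.png',cv2.resize(s['frame'][180:330,130:330,::-1],(800,600)))
P=cloud(s);Q=P@Ti[:3,:3].T+Ti[:3,3]
m=(np.abs(Q[...,0])<.062)&(np.abs(Q[...,1])<.014)&(Q[...,2]<.0)&(Q[...,2]>-.08)&(s['depth']>0)
for z in np.arange(-.08,0,.008):
    k=m&(Q[...,2]>=z)&(Q[...,2]<z+.008)
    if k.sum(): print(round(z,3),k.sum(),np.percentile(Q[k][:,0],[5,50,95]).round(3))
E
python3 goal.py 0.5765 0.2475 0.03 0 2
```

```text
time: 9.35
eef_pos: [0.5752, 0.2471, 0.0367]
orientation: [-0.0, 0.694, 0.72, 0.0]
contact_force: [-0.7, 0.4, 0.4]
finger_gap: 0.0854
-0.08 38 [-0.049 -0.044  0.054]
-0.072 57 [-0.047 -0.042  0.056]
-0.064 67 [-0.045  0.044  0.057]
-0.056 61 [-0.046  0.045  0.056]
-0.048 132 [-0.047  0.005  0.055]
-0.04 60 [-0.044  0.009  0.048]
-0.032 3 [0.008 0.008 0.009]
-0.016 9 [0.031 0.035 0.044]
-0.008 110 [0.027 0.041 0.049]
shift [0.1 0.2 7.2] rot [ 0.001 -0.001  0.003] deg 0.2
q [ 0.304  0.578 -0.06   0.932  0.001  0.266] t 9.4 F [0.36 0.58 1.45] gap 0.0851
```

View pics/g.png

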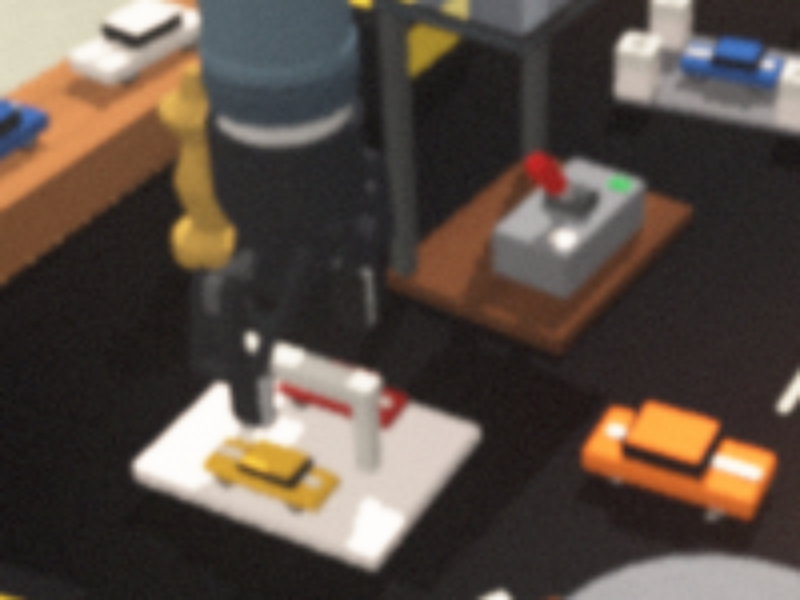

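The jaws straddle the bar at about (320,370), and the handle at (545,170) is clearly off. I'll go down 6 mm and grip.

```bash
python3 -m creep '[[[0,0,6],[0,0,0],-1],[[0,0,6],[0,0,0],1],[[0,0,6],[0,0,0],1],[[0,0,6],[0,0,0],1],[[0,0,6],[0,0,0],1],[[0,0,6],[0,0,0],1],[[0,0,6],[0,0,0],1]]';  python3 goal.py 0.5765 0.2475 0.1 0 2
```

```text
time: 10.1
eef_pos: [0.5764, 0.2479, 0.0311]
orientation: [-0.0, 0.693, 0.72, 0.001]
contact_force: [0.8, 1.2, -0.8]
finger_gap: 0.0128
shift [ -0.3   0.1 -68.9] rot [ 0.001 -0.002  0.003] deg 0.2
q [ 0.304  0.583 -0.067  0.919  0.002  0.266] t 10.1 F [ 0.85  1.23 -0.82] gap 0.0128
```

```bash
python3 -m creep '[[[0,0,-10],[0,0,0],1],[[0,0,-30],[0,0,0],1],[[0,0,-60],[0,0,0],1],[[0,0,-95],[0,0,0],1],[[0,0,-130],[0,0,0],1],[[0,-5,-155],[0,0,0],1],[[-10,-20,-170],[0,0,0],1],[[-25,-45,-170],[0,0,0],1]]' && python3 -m creep '[[[-20,-25,0],[0,0,0],1],[[-45,-60,0],[0,0,0],1],[[-70,-95,0],[0,0,0],1],[[-95,-120,0],[0,0,0],1],[[-125,-130,0],[0,0,0],1],[[-160,-130,0],[0,0,0],1],[[-195,-130,0],[0,0,0],1],[[-230,-130,0],[0,0,0],1]]'; python3 goal.py .55 -.257 .2 0 8.85
```

```text
time: 10.9
eef_pos: [0.5344, 0.2213, 0.2039]
orientation: [0.001, 0.693, 0.721, 0.003]
contact_force: [0.4, 0.3, -3.5]
finger_gap: 0.0127
time: 11.7
eef_pos: [0.4124, -0.0149, 0.2027]
orientation: [0.001, 0.693, 0.721, 0.003]
contact_force: [0.9, 1.1, -3.4]
finger_gap: 0.0129
shift [-247.3  128.1    2.8] rot [ 0.006 -0.002 -0.116] deg 6.6
q [-0.193  0.048 -0.358  1.16   0.004 -0.232] t 11.7 F [ 0.94  1.07 -3.4 ] gap 0.0129
```

```bash
python3 -m creep '[[[-35,0,0],[0,0,-0.01],1],[[-70,0,0],[0,0,-0.03],1],[[-105,5,0],[0,0,-0.045],1],[[-140,20,0],[0,0,-0.06],1],[[-170,45,0],[0,0,-0.08],1],[[-200,75,0],[0,0,-0.1],1],[[-225,102,0],[0,0,-0.11],1],[[-242,122,0],[0.006,0,-0.116],1]]' && python3 goal.py .5503 -.257 .2 0 8.85; python3 - <<'E'
from h import *
s=snap('top','top5');P=cloud(s);Z=P[...,2];T=pose(bot.read_state());print(T[:3,3])
m=(np.abs(P[...,0]-.55)<.12)&(np.abs(P[...,1]+.257)<.12)
W=P[m&(Z>.17)&(Z<.215)];print('top slab z',np.median(W[:,2]),cv2.minAreaRect((W[:,:2]*1000).astype(np.float32)))
w=snap('wrist','wrist5');P=cloud(w);Z=P[...,2]
# underside invisible; slab edges from wrist
for lo,hi in((.185,.2),(.23,.26),(.04,.05)):
    k=(Z>lo)&(Z<hi)&(w['depth']>0)&(np.abs(P[...,0]-.55)<.12)&(np.abs(P[...,1]+.257)<.12)
    if k.sum()>20: print(lo,k.sum(),cv2.minAreaRect((P[k][:,:2]*1000).astype(np.float32)),np.median(Z[k]))
s=snap('side','side5')
cv2.imwrite('pics/j.png',np.hstack([cv2.resize(w['frame'][:,:,::-1],(400,300)),cv2.resize(s['frame'][60:240,220:460,::-1],(400,300))]))
E
```

```text
time: 12.5
eef_pos: [0.5443, -0.2539, 0.2024]
orientation: [-0.001, 0.651, 0.759, 0.0]
contact_force: [-1.0, 0.9, -2.9]
finger_gap: 0.0133
shift [-4.   5.5  2.4] rot [-0.001 -0.002 -0.001] deg 0.1
q [-5.430e-01  4.350e-01  1.470e-01  1.285e+00  1.000e-03 -6.960e-01] t 12.5 F [-0.99  0.85 -2.92] gap 0.0133
[ 0.54714077 -0.25608126  0.2016145 ]
top slab z 0.19440353567156832 ((544.85107421875, -253.48464965820312), (150.4640655517578, 110.40924072265625), 8.737069129943848)
0.185 27471 ((547.50439453125, -256.254150390625), (149.7737274169922, 110.55300903320312), 8.888325691223145) 0.1929600386041358
0.23 11298 ((541.4926147460938, -257.9669189453125), (38.334171295166016, 77.08586120605469), 80.39637756347656) 0.2516703999850451
```

View pics/j.png

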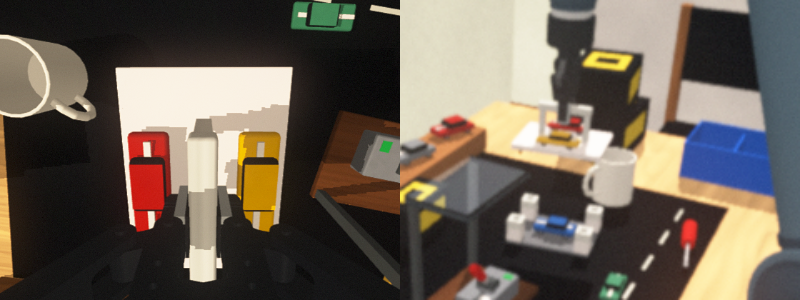

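The tier hangs level over the lower tier, and its offset from the TCP is about 0 in both views. Next I align and descend.

```bash
python3 goal.py .5502 -.2567 .085 0 8.85; python3 -m creep '[[[-1,3,20],[0,0,0],1],[[-1,3,50],[0,0,0],1],[[-1,3,80],[0,0,0],1],[[-1,3,102],[0,0,0],1],[[-1,3,114],[0,0,0],1],[[-1,3,116],[0,0,0],1],[[-1,3,116],[0,0,0],1],[[-1,3,116],[0,0,0],1]]'; python3 goal.py .5502 -.2567 .065 0 8.85;
```

```text
shift [ -5.2   5.9 116.8] rot [-0.002 -0.003 -0.   ] deg 0.2
q [-5.420e-01  4.340e-01  1.440e-01  1.284e+00  1.000e-03 -6.960e-01] t 12.65 F [-0.81  0.38 -2.97] gap 0.013
time: 13.45
eef_pos: [0.5476, -0.2536, 0.0874]
orientation: [-0.0, 0.651, 0.759, 0.001]
contact_force: [-0.0, 0.2, -2.9]
finger_gap: 0.0129
shift [-3.5  2.  22.4] rot [ 0.001 -0.001 -0.   ] deg 0.1
q [-5.390e-01  4.940e-01 -6.200e-02  1.015e+00  1.000e-03 -6.930e-01] t 13.45 F [-0.    0.23 -2.86] gap 0.0129
```

```bash
for i in 1 2 3; do python3 -m creep '[[[0,0,0],[0,0,0],1]]' | sed -n 2p; python3 -c "
from kin import *
s=bot.read_state(); print(fk(fit().x,s['joint_pos'])[0].round(4), s['eef_pos'].round(4), abs(s['qvel']).max().round(3))"; done
```

```text
eef_pos: [0.5485, -0.254, 0.0888]
[ 0.5484 -0.2539  0.0888] [ 0.5485 -0.254   0.0888] 0.021
eef_pos: [0.5493, -0.2545, 0.09]
[ 0.5492 -0.2543  0.09  ] [ 0.5493 -0.2545  0.09  ] 0.013
eef_pos: [0.5498, -0.2549, 0.0909]
[ 0.5497 -0.2547  0.0909] [ 0.5498 -0.2549  0.0909] 0.01
```

```bash
python3 goal.py .5502 -.2567 .083 0 8.85; python3 -m creep '[[[-2,0,5],[0,0,0],1],[[-2,0,9],[0,0,0],1],[[-2,0,9],[0,0,0],1],[[-2,0,9],[0,0,0],1]]'; python3 goal.py .5502 -.2567 .065 0 8.85;
```

```text
shift [-1.9  0.1  7.9] rot [ 0.005  0.003 -0.   ] deg 0.3
q [-5.390e-01  4.910e-01 -5.800e-02  1.016e+00  1.000e-03 -6.930e-01] t 13.75 F [ 0.36  0.86 -3.98] gap 0.013
time: 14.15
eef_pos: [0.5497, -0.2566, 0.0813]
orientation: [0.002, 0.651, 0.759, 0.001]
contact_force: [-1.0, 0.6, -4.7]
finger_gap: 0.0132
shift [-0.2  0.4 16.3] rot [ 0.004  0.002 -0.   ] deg 0.3
q [-0.542  0.5   -0.069  0.997  0.001 -0.696] t 14.15 F [-0.97  0.58 -4.7 ] gap 0.0132
```

```bash
python3 -m creep '[[[0,0,1.5],[0,0,0],1],[[0,0,3],[0,0,0],1],[[0,0,4.5],[0,0,0],1],[[0,0,6],[0,0,0],1],[[0,0,7],[0,0,0],1],[[0,0,7],[0,0,0],1]]'; python3 goal.py .5502 -.2567 .065 0 8.85;
```

```text
time: 14.75
eef_pos: [0.5496, -0.2565, 0.0741]
orientation: [0.002, 0.651, 0.759, 0.001]
contact_force: [0.5, 0.7, -3.3]
finger_gap: 0.0128
shift [-0.3  0.5  9.1] rot [ 0.004  0.002 -0.   ] deg 0.2
q [-0.542  0.506 -0.079  0.981  0.001 -0.696] t 14.75 F [ 0.55  0.66 -3.25] gap 0.0128
```

```bash
python3 -m creep '[[[0,0,1.5],[0,0,0],1],[[0,0,3],[0,0,0],1],[[0,0,4.5],[0,0,0],1],[[0,0,6],[0,0,0],1],[[0,0,7],[0,0,0],1],[[0,0,7.5],[0,0,0],1]]'; python3 goal.py .5502 -.2567 .065 0 8.85;
```

```text
time: 15.35
eef_pos: [0.5496, -0.2565, 0.0664]
orientation: [0.002, 0.651, 0.759, 0.001]
contact_force: [0.3, -0.3, -2.9]
finger_gap: 0.0128
shift [-0.3  0.6  1.4] rot [ 0.004  0.001 -0.   ] deg 0.2
q [-0.542  0.512 -0.09   0.964  0.001 -0.696] t 15.35 F [ 0.31 -0.35 -2.91] gap 0.0128
```

```bash
python3 -m creep '[[[0,0,0.7],[0,0,0],1],[[0,0,1.4],[0,0,0],1],[[0,0,2.1],[0,0,0],1],[[0,0,2.1],[0,0,0],1]]'; python3 goal.py .5502 -.2567 .065 0 8.85;
```

```text
time: 15.75
eef_pos: [0.5497, -0.2562, 0.0649]
orientation: [0.002, 0.651, 0.759, 0.001]
contact_force: [-0.7, 2.5, 1.4]
finger_gap: 0.0127
shift [-0.5  0.4 -0.1] rot [ 0.004  0.001 -0.   ] deg 0.3
q [-0.542  0.513 -0.093  0.961  0.002 -0.696] t 15.75 F [-0.7   2.55  1.38] gap 0.0127
```

It has seated: at the expected height the load moved off the wrist. I'll release, back up and check.

```bash
python3 -m creep '[[[0,0,0],[0,0,0],0.5],[[0,0,0],[0,0,0],0],[[0,0,0],[0,0,0],-0.5],[[0,0,0],[0,0,0],-1],[[0,0,0],[0,0,0],-1],[[0,0,0],[0,0,0],-1],[[0,0,-20],[0,0,0],-1],[[0,0,-45],[0,0,0],-1]]' && python3 -m creep '[[[0,0,-30],[0,0,0],-1],[[0,0,-70],[0,0,0],-1],[[0,0,-110],[0,0,0],-1],[[0,0,-110],[0,0,0],-1]]'; cat > chk.py <<'E'
from h import *
for n in('wrist','top'):
    s=snap(n);P=cloud(s);Z=P[...,2];m=(np.abs(P[...,0]-.55)<.11)&(np.abs(P[...,1]+.257)<.1)&(s['depth']>0)
    W=P[m&(Z>.048)&(Z<.064)]; 
    if len(W)<100: print(n,len(W));continue
    A=np.c_[W[:,:2]-W[:,:2].mean(0),np.ones(len(W))]; c=np.linalg.lstsq(A,W[:,2],rcond=None)[0]
    print(n,len(W),cv2.minAreaRect((W[:,:2]*1000).astype(np.float32)),'z med',np.median(W[:,2]).round(4),'slope',c[:2].round(4))
E
python3 chk.py; python3 goal.py .5502 -.2567 .065 0 8.85
```

```text
time: 16.55
eef_pos: [0.5482, -0.2554, 0.1089]
orientation: [0.0, 0.651, 0.759, 0.001]
contact_force: [0.1, -0.9, 0.2]
finger_gap: 0.0854
time: 16.95
eef_pos: [0.5511, -0.2574, 0.2255]
orientation: [0.006, 0.651, 0.759, 0.002]
contact_force: [0.9, 0.6, 0.5]
finger_gap: 0.0855
wrist 12708 ((550.4970703125, -257.0301208496094), (149.7498779296875, 110.16423797607422), 8.943042755126953) z med 0.0559 slope [-0.0003 -0.0013]
top 1463 ((550.3433837890625, -256.9480285644531), (149.7833251953125, 111.275390625), 8.86120319366455) z med 0.056 slope [ 0.0015 -0.0034]
shift [ -0.6   0.5 155.2] rot [ 0.004  0.001 -0.   ] deg 0.2
q [-0.542  0.437  0.197  1.327  0.002 -0.696] t 17.05 F [-0.13  0.07 -0.55] gap 0.0858
```

The tier is home: slab top at 56 mm, centred to within 0.5 mm and level. Next is the mirrored approach to switch back on.

```bash
for y in 90 0 -18; do python3 sg.py -12 $y 85 -42 52 0|head -1; done; python3 sg.py -12 90 85 -42 52 120; python3 goal.py .40 0.0 .3 15 0
```

```text
ik True [ 0.46  0.39 -0.75  0.05 -0.84]
ik True [ 0.28  0.32 -0.93 -0.24 -0.76]
ik True [ 0.24  0.31 -0.97 -0.29 -0.74]
ik True [ 0.66  0.29 -0.61  0.53 -0.9 ]
shift [406.2  20.   76.3] rot [-0.834 -0.426  0.872] deg 73.3
q [-0.542  0.437  0.197  1.327  0.002 -0.696] t 17.05 F [-0.13  0.07 -0.55] gap 0.0858
 [0.5067 0.1482 0.1435]
shift [ 275.9 -107.6  -80.6] rot [-0.257 -0.019  0.153] deg 17.2
q [-0.542  0.437  0.197  1.327  0.002 -0.696] t 17.05 F [-0.13  0.07 -0.55] gap 0.0858
```

```bash
python3 -m creep '[[[0,-30,-30],[-0.03,0,0.02],1],[[20,-70,-60],[-0.06,0,0.04],1],[[60,-107,-80],[-0.1,0,0.06],1],[[105,-107,-80],[-0.14,-0.01,0.08],1],[[150,-107,-80],[-0.18,-0.01,0.1],1],[[195,-107,-80],[-0.22,-0.02,0.13],1],[[235,-107,-80],[-0.257,-0.02,0.15],1],[[275,-107,-80],[-0.257,-0.02,0.153],1]]'; python3 goal.py .42 .17 .25 35 -30
```

```text
time: 17.85
eef_pos: [0.3981, 0.0008, 0.2974]
orientation: [0.092, 0.702, 0.701, 0.092]
contact_force: [1.1, 0.3, -0.6]
finger_gap: -0.0
shift [169.2   8.7  51.4] rot [-0.343 -0.221  0.476] deg 35.9
q [-0.201 -0.241 -0.407  1.15   0.051 -0.193] t 17.85 F [ 1.08  0.29 -0.55] gap -0.0
```

```bash
python3 -m creep '[[[35,2,10],[-0.07,-0.04,0.09],1],[[70,4,20],[-0.14,-0.09,0.19],1],[[105,6,32],[-0.21,-0.14,0.29],1],[[140,8,44],[-0.28,-0.18,0.38],1],[[169,9,51],[-0.343,-0.221,0.476],1],[[169,9,51],[-0.343,-0.221,0.476],1]]'; python3 sg.py -12 90 85 -42 52 120
```

```text
time: 18.45
eef_pos: [0.4189, 0.1716, 0.248]
orientation: [0.261, 0.826, 0.477, 0.15]
contact_force: [0.4, -0.4, -0.6]
finger_gap: -0.0001
ik True [ 0.66  0.29 -0.61  0.53 -0.9 ]
shift [ 23.7  11.7 135.9] rot [-0.294 -0.181  0.191] deg 22.6
q [ 0.638 -0.102 -0.555  0.846 -0.555  1.083] t 18.45 F [ 0.41 -0.39 -0.62] gap -0.0001
 [0.5067 0.1482 0.1435]
```

```bash
python3 -m creep '[[[8,4,25],[-0.08,-0.05,0.05],1],[[14,8,60],[-0.16,-0.1,0.1],1],[[20,11,100],[-0.24,-0.15,0.15],1],[[24,12,136],[-0.294,-0.181,0.191],1],[[24,12,136],[-0.294,-0.181,0.191],1],[[24,12,136],[-0.294,-0.181,0.191],1]]'; python3 sg.py -12 90 85 -42 52 0;python3 chk.py|tail -1
```

```text
time: 19.05
eef_pos: [0.5054, 0.147, 0.1414]
orientation: [0.406, 0.83, 0.345, 0.165]
contact_force: [-0.5, -0.7, 0.2]
finger_gap: 0.0001
ik True [ 0.46  0.39 -0.75  0.05 -0.84]
shift [  2.3   1.8 118.7] rot [-0.001  0.004  0.005] deg 0.4
q [ 0.665  0.289 -0.608  0.528 -0.898  1.377] t 19.05 F [-0.46 -0.75  0.21] gap 0.0001
 [0.5736 0.0814 0.0696]
top 1638 ((550.32666015625, -257.0264892578125), (149.90061950683594, 111.08511352539062), 9.086665153503418) z med 0.0561 slope [ 0.0003 -0.0015]
```

```bash
python3 -m creep '[[[2,2,30],[0,0,0],1],[[2,2,60],[0,0,0],1],[[2,2,90],[0,0,0],1],[[2,2,118],[0,0,0],1],[[2,2,118],[0,0,0],1]]'; python3 sg.py -12 -16 85 -42 52 0
```

```text
time: 19.65
eef_pos: [0.5755, 0.0814, 0.075]
orientation: [0.405, 0.831, 0.342, 0.169]
contact_force: [-0.6, -0.3, 0.3]
finger_gap: -0.0002
ik True [ 0.24  0.31 -0.96 -0.29 -0.74]
shift [-80.   38.9  58.2] rot [ 0.001 -0.    -0.005] deg 0.3
q [ 0.464  0.382 -0.744  0.061 -0.845  1.08 ] t 19.65 F [-0.63 -0.3   0.28] gap -0.0002
 [ 0.568  -0.0245  0.0696]
```

```bash
python3 -m creep '[[[-12,6,9],[0,0,0],1],[[-24,12,17],[0,0,0],1],[[-35,17,25],[0,0,0],1],[[-44,22,32],[0,0,0],1],[[-53,26,38],[0,0,0],1],[[-62,30,45],[0,0,0],1],[[-71,35,52],[0,0,0],1],[[-80,39,58],[0,0,0],1]]'; python3 iso.py
```

```text
time: 20.45
eef_pos: [0.5696, -0.0228, 0.0729]
orientation: [0.404, 0.831, 0.342, 0.172]
contact_force: [-1.8, 20.2, 6.6]
finger_gap: -0.0005
[(array([273, 217,   5,   4,  10], dtype=int32), array([275.1, 218.5]))]
on tip px [280.7 207.3]
off tip px [264.3 221.3]
```

View pics/iso.png

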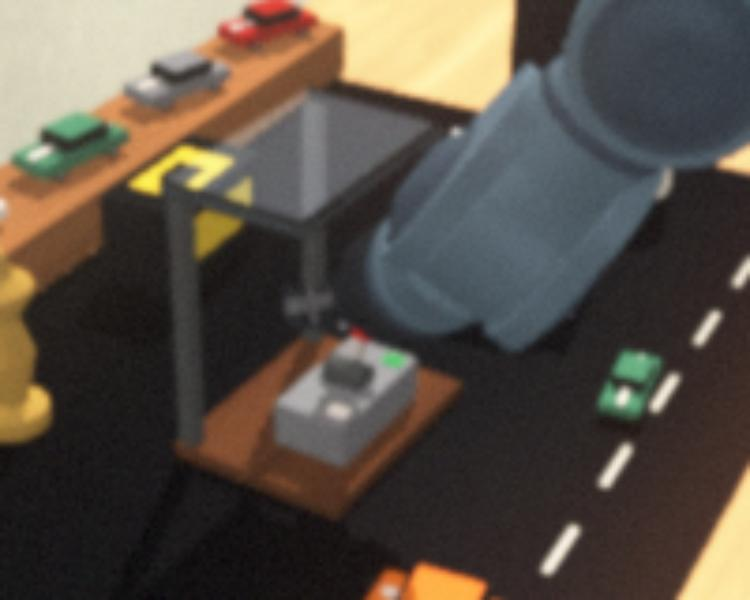

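The handle is over on the green side and pressing its stop. The arm hides most of it, so I'll retract and look.

```bash
python3 -m creep '[[[8,-4,-6],[0,0,0],1],[[12,-6,-35],[0,0,0],1],[[12,-6,-75],[0,0,0],1],[[12,-6,-115],[0,0,0],1],[[12,-6,-150],[0,0,0],1],[[12,-6,-180],[0,0,0],1],[[12,-6,-200],[0,0,0],1]]'; python3 goal.py .38 .05 .32 15 0
```

```text
time: 21.2
eef_pos: [0.4631, 0.101, 0.1962]
orientation: [0.403, 0.831, 0.341, 0.177]
contact_force: [0.7, 0.1, -0.2]
finger_gap: 0.0003
shift [-92.4  85.2 -95. ] rot [ 0.623  0.426 -0.673] deg 58.0
q [ 0.64   0.08  -0.711  0.574 -0.895  1.333] t 21.2 F [ 0.74  0.09 -0.25] gap 0.0003
```

```bash
python3 -m creep '[[[-20,20,-40],[0.06,0.04,-0.07],1],[[-40,40,-70],[0.14,0.1,-0.15],1],[[-60,60,-95],[0.23,0.16,-0.25],1],[[-80,75,-95],[0.32,0.22,-0.35],1],[[-92,85,-95],[0.42,0.29,-0.45],1],[[-92,85,-95],[0.52,0.36,-0.56],1],[[-92,85,-95],[0.623,0.426,-0.673],1]]'; python3 iso.py; python3 chk.py; python3 - <<'E'
from h import *
a=snap('side','sf')['frame'][130:290,180:380,::-1]; b=snap('top','tf')['frame'][50:320,80:500,::-1]
cv2.imwrite('pics/fin.png',np.hstack([cv2.resize(a,(375,300)),cv2.resize(b,(425,300))]))
E
```

```text
time: 21.9
eef_pos: [0.3786, 0.0503, 0.3244]
orientation: [0.122, 0.718, 0.677, 0.104]
contact_force: [1.2, -0.4, -0.3]
finger_gap: -0.0003
[(array([306, 173,  14,   7,  62], dtype=int32), array([313.9, 176.1])), (array([273, 203,  11,  18, 118], dtype=int32), array([278.5, 211.8]))]
on tip px [280.7 207.3]
off tip px [264.3 221.3]
wrist 5261 ((549.7191772460938, -256.4963073730469), (150.84915161132812, 111.64402770996094), 8.881061553955078) z med 0.0562 slope [ 0.0071 -0.0135]
top 1628 ((550.3958740234375, -256.7835693359375), (149.880859375, 111.51802062988281), 9.00033187866211) z med 0.0562 slope [-0.0014 -0.0026]
```

View pics/fin.png

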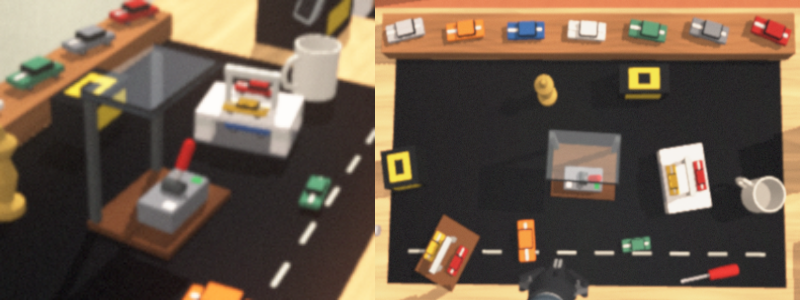

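```bash
python3 -c "
from bench import bot; print(bot.hand_in())"
```

```text
the job is handed in; nothing more can be done
None
```

The job is handed in. I flipped the isolator off, stacked the white tier on the lower one and released it, then flipped the isolator back on, finishing at about 22 s of the 72 s.

**Last checks**
- **Tier:** its slab top was at 56 mm, so its origin is about 46 mm above the lower tier's, fully home. From the top camera it was centred to about 0.3 mm, with yaw about 9.0° against 8.85°. It was level within 0.003 rad.
- **Isolator:** the handle is back on the green side, at the position it had at the start.
- **Scene:** nothing looks displaced in the final picture, and the arm is clear of everything. I saw no sign of a touch on the canopy, though I could not measure the force on it directly.

**What failed or disagreed**
- **First sweep missed:** the first push at the handle passed in front of it without touching. All three cameras put the closed fingertips about 25 mm behind the reported TCP, not 11 mm ahead as stated. I corrected for this from then on.
- **Handle pushes:** the wrist read about 30 N at the end of the flip to off and about 21 N at the end of the flip to on, from pressing the handle on its stop.
- **Final wrist view:** seen slantwise, the slab sloped by about 0.015 rad, but the top view and the earlier close-up showed it level.

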